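# Lay the enclosure on the clamping fixture and lock it down

### The job

Tip the tall grey enclosure over onto its back on the fixture's bed plate, by pushing its top while the plate's edge blocks its foot. Then turn the winged lock collar on the leaning spindle clockwise, fully home to its stop, so that the collar's arm stands over the mark rib and its sprung foot presses on the enclosure's cover. Let go of everything and leave the tin, the screwdriver and the carton where they are.

Things in the scene. Friction and masses are not known exactly. Their poses are not given: they have to be found in the camera images.
- fixture: Dark steel plate fixed to the bench, 20 mm thick, with a leaning spindle column at its far end. Origin: on the bench surface in the bed, the clear part of the plate nearest the robot; z up. Plate: local x -65 to +235 mm, y -120 to +50 mm. The spindle's upward direction is local (-0.5, 0, 0.866): it leans 30 degrees, its top over towards the bed (-x).
- spindle (a point): On the spindle axis at the middle plane of the collar's arm: fixture local (115, 0, 164) mm, axes as the fixture's. Square to the spindle, a fixed aluminium guard sheet covers the arm while it is open: upper face 18 mm above this plane along the axis, 40 to 135 mm to the fixture's -y side. A 40 mm thick column runs down the axis behind.
- mark (a point): Locked mark: a small steel rib, 14 x 5 x 14 mm, on the fixed 72 mm disc under the collar, on its side towards fixture -x. This point is the rib's middle, 43 mm from the spindle axis. When locked the collar's arm stands straight over it.
- enclosure: Tall closed metal box, grey, aluminium cover on one broad face; 70 mm thick (local x), 100 wide (y), 170 tall (z), 0.55 to 0.9 kg. Origin: centre of its underside. Cover = local -x face, back = +x face. Starts upright on the bench beside the plate's +y edge, 5 to 30 mm from it, back to the plate. Lying on its back on the plate, its cover is 90 mm above the bench.
- enclosure_mid (a point): Middle of the enclosure, 85 mm above its underside (its centre of mass); axes as its own. Pushed at the top towards the plate (fixture -y), its foot stops at the plate's 20 mm high edge and it tips over it; past 30 degrees or so it falls by itself and ends with 20 to 50 mm of its foot end overhanging, its middle near fixture x 0, y 0 to 20 mm; with much more overhang the arm's foot would miss it.
- collar (a joint): Turn of the collar, rad. 0 = locked: hard stop, arm over the mark, pointing to fixture -x and 30 degrees down. Grows as it opens anticlockwise, seen looking down on the spindle's top; at 1.57 the arm points to fixture -y. Starts at 1.2 to 1.7. Friction 0.12 N m; stays where left. In the last 0.45 rad the sprung foot rides on the enclosure and it turns harder (up to about 0.6 N m).
- wing (a point): Grip point on the collar's wing, a black bar 56 long, 14 wide, standing 19 to 61 mm above the arm's middle plane. The point is on the spindle axis 45 mm above that plane, 16 mm under the wing's top. z: up along the spindle; x: along the wing, -x the way the arm points; the axes turn with the collar. Hub below: 44 mm across. Arm: steel bar 20 mm wide, 12 thick, reaching 120 mm from the axis.
- plunger: Sprung foot under the end of the collar's arm, rubber, 16 mm across. Origin: middle of its underside. When locked it points straight down, in plan near the middle of the bed (fixture x 11, y 0 mm); free, its underside would be 86 mm above the bench, so a lying enclosure pushes it up 4 mm and it presses with about 5 N (2.4 N + 0.8 N per mm, 8 mm travel).
- grease_tin: Bystander: round tin, 68 mm across, 100 mm tall. Origin: centre of its underside.
- screwdriver: Bystander: screwdriver lying on the bench, along its local x.
- parts_carton: Bystander: cardboard carton, 110 x 80 x 60 mm. Origin: centre of its underside.
Things that resemble listed ones, but are neither listed nor needed, are in the scene too. There is more than one size of the enclosure; the one meant has the size given above.

How it is judged:
By the outcome, as a careful person would: the job done as asked, in the order asked, and still so for the second after the job is handed in, with the robot touching nothing.
It also fails if it takes over 51 s, if anything falls off the work surface, if the arm or the gripper's body presses on something with over 40 N, if the wrist force passes 120 N, or if a joint passes its speed limit or range.

### The arm

A 6-joint arm with a two-finger parallel gripper is mounted at the origin on the work surface. World frame = base frame: x ahead of the robot, y to its left, z up, the work surface at z = 0. Lengths are in m, angles in rad, forces in N, time in s.
With the tool pointing down it reaches from about 0.25 to 0.775 m from the base axis. Payload 4 kg.
Tool frame: the origin (TCP) lies midway between the tips of the shut fingers; the grasp point (between the pads) lies 19 mm behind it (robot.tcp_to_grasp is the z of the grasp point in the tool frame, in m); z points along the fingers, y is the line along which they close (so a half turn about z gives the same grasp; the last joint's range is limited). The gripper opens to 94 mm and grips with 3 to 60 N. Pads are 16 mm wide; open, the fingers measure 119 mm over their backs; the gripper's body (75 mm by 177 mm) begins 78 mm behind the grasp point.
Start: joints at [1.21, 0.087, 1.371, -0, 1.684, -0.103], TCP at [0.14, 0.532, 0.206] pointing down, gripper open.
Joint ranges: [-3.1, 3.1], [-0.76, 2.03], [0.27, 2.55], [-1.08, 4.22], [0.17, 2.65], [-2.57, 2.57]. Speed limits (rad/s): [2.79, 2.79, 3.14, 3.14, 3.14, 3.14].

### API

Orientations are given as [roll, pitch, yaw] about the fixed x, y, z axes, in that order (R = Rz(yaw) Ry(pitch) Rx(roll)).
In Python, from bench import robot gives the robot as it stands. The module is installed in compiled form; this text tells all that it offers.
- The arm moves only by the tool move_arm, never from a script. Its argument "motion" is one flat list of numbers, 7 for each row, row after row: the turn, a rotation vector about the tool's x, y, z in units of 45 degrees (1.0 is 45 degrees), then the shift along the tool's x, y, z in units of 100 mm (1.0 is 100 mm), then the opening, from 0 (shut) to 1 (fully open). A call has 1 to 12 rows; each row shifts and turns the commanded pose from where the row before left it, along the tool's axes as they then stand; what a row does not reach is not made up. A row lasts 1/12 s, in which the tool goes at most 41.7 mm and 7.16 degrees, less where a joint would pass 70% of its speed; a pose out of reach is approached as far as the arm can. A call with a number of a shift or a turn outside -1 to 1 is refused whole. A call with a gripper value outside its range is refused whole. The fingers move at their own pace and stop on an object; the grip force is fixed at half the most. Time passes only in rows, so rows that do not move let the fingers close. It gives the time, the measured TCP pose, the force, the opening and the grip force at its end, in the units of the state.
- robot.get_obs(): the state, without advancing time (a new reading comes with each control period).
- robot.snapshot(name): name is "scene" or "top" or "wrist"; returns the picture (480x640x3 uint8, red, green, blue); there is no depth.
- robot.get_calibration(name): a dict with "fx", "fy", "cx", "cy" (pixels), "R" (3x3) and "t" (3): a world point X has camera coordinates R X + t. Camera axes: x right, y down, z forward; pixel columns grow to the right and rows downward; lengths in m; the calibration is good to about 2 mm. The wrist camera is an equidistant fisheye: a pixel r from the principal point sees the ray r / f radians off the axis. A picture is of the moment at which its call begins: read the wrist's pose just before it. get_calibration takes no time and is no camera call; for the wrist camera it gives the pose at the moment of the call.
- robot.close_job(): hands the job in; it is judged then, once.
The state is a dict: "time": time; "joint_positions": joint angles; "qvel": joint speeds; "joint_torque": joint torques, N m; "tool_pos": TCP position; "ee_rot": TCP orientation; "wrist_force": force on the tool from outside, world axes, zero at the start; "wrist_torque": the same for the moment, N m; "width": finger opening in m; "finger_force": force on a finger pad.
Only numpy, scipy, OpenCV 4.12 (cv2) and the standard library are available. Lean on these libraries where they do the work, as an engineer would, in place of code of your own. Each camera call takes 0.05 s, during which the arm holds its last target. There are 200 camera calls.

## Working session

There is one attempt and no reset: what is moved stays moved. The work goes in short steps, Python scripts to look and compute and a tool call to move; the robot and the scene stay as the last step left them, time stands still between calls to the robot, and variables do not carry over. Pictures are saved under pics/ and viewed, at most 10 in all, crops included, and the job is handed in when it is done.

Besides the shell and the picture viewer there is one more tool, called after "Emit:" as name(argument=value, ...) on one line, values as JSON. move_arm: Moves the arm, as the interface text tells. Shifts and turns lie within -1 to 1; 1 stands for 100 mm of shift or 45 degrees of turn. Its arguments: {"type":"object","properties":{"motion":{"type":"array","items":{"type":"number"}}},"required":["motion"]}

```bash
mkdir -p pics; python3 - <<'E'
from bench import robot
import cv2
o=robot.get_obs();print(o)
for n in("scene","top","wrist"):
    c=robot.get_calibration(n);print(n,c)
    cv2.imwrite(f"pics/{n}0.png",robot.snapshot(n)[:,:,::-1])
print(robot.tcp_to_grasp)
E
```

```text
{'time': 0.0, 'joint_positions': array([ 1.20989751e+00,  8.79490899e-02,  1.37224127e+00,  1.01259815e-05,
        1.68357761e+00, -1.03100757e-01]), 'qvel': array([-0.00027614,  0.00158681,  0.00058174, -0.00095874, -0.0012804 ,
        0.00021237]), 'joint_torque': array([ 3.31996789e-04, -3.40174341e+01, -3.02431440e+01,  7.18756858e-02,
        3.27566173e-02, -1.35870214e-04]), 'tool_pos': array([0.14003337, 0.53131633, 0.20431398]), 'ee_rot': array([-3.13942992e+00, -2.33890383e-04,  2.88379547e+00]), 'wrist_force': array([ 0.79180465,  0.03298872, -0.49551438]), 'wrist_torque': array([-0.02745162,  0.02111447,  0.0341728 ]), 'finger_force': 0.0, 'width': 0.09451750291832195}
scene {'fx': 437.4101871451789, 'fy': 437.4101871451789, 'cx': 322.00345036187304, 'cy': 241.6527155502697, 'R': array([[ 0.04311489,  0.99906189, -0.00405486],
       [ 0.73239467, -0.03436671, -0.68001249],
       [-0.67951391,  0.02634891, -0.73318932]]), 't': array([-0.04412418, -0.28525252,  1.36709714])}
top {'fx': 505.74330035150524, 'fy': 505.74330035150524, 'cx': 316.77137937039, 'cy': 242.8768993255225, 'R': array([[-0.0282331 , -0.99929059, -0.02492389],
       [-0.99492394,  0.03050152, -0.09589579],
       [ 0.09658797,  0.02208994, -0.99507929]]), 't': array([0.04622433, 0.52678266, 1.18134651])}
wrist {'fx': 371.64829954431775, 'fy': 371.64829954431775, 'cx': 319.63364990953085, 'cy': 235.64339009593553, 'R': array([[ 0.25519203,  0.96688829, -0.00201436],
       [ 0.92703082, -0.24407933,  0.28467376],
       [ 0.27475606, -0.07451385, -0.95862234]]), 't': array([-0.54828685, -0.0290287 ,  0.39385836])}
-0.0188
```

View pics/scene0.png

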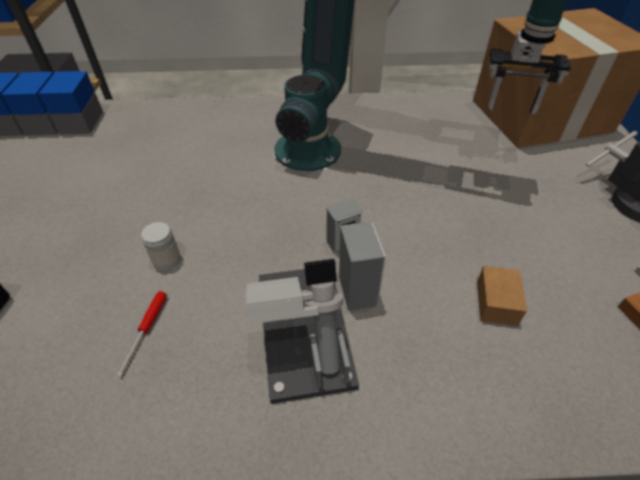

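View pics/top0.png

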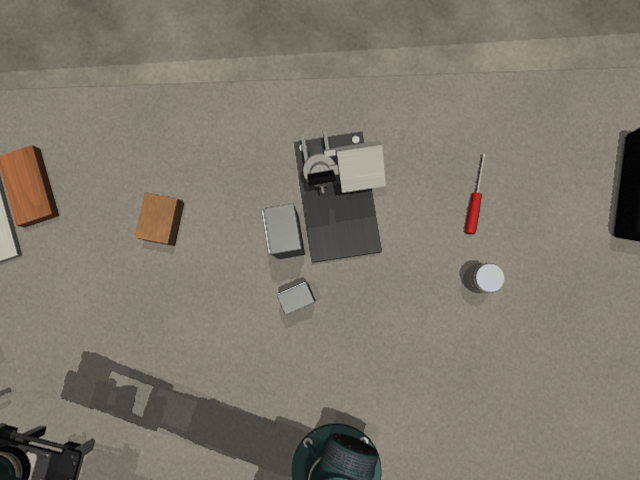

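The top view shows the plate at (295–381, 132–262), the enclosure at (283, 231) on its +y side, a small decoy box at (296, 297) and the wing at (320, 179). The tin is at (489, 278), the screwdriver at (477, 195) and the carton at (160, 218). I'll enlarge this area to get the corners.

```bash
python3 - <<'E'
import cv2
a=cv2.imread("pics/top0.png")[125:270,255:395]
b=cv2.imread("pics/scene0.png")[195:405,235:395]
a=cv2.resize(a,None,fx=4,fy=4,interpolation=cv2.INTER_CUBIC);b=cv2.resize(b,None,fx=3.5,fy=3.5,interpolation=cv2.INTER_CUBIC)
cv2.imwrite("pics/a1.png",a);cv2.imwrite("pics/b1.png",b[:600]);print(a.shape,b.shape)
cv2.imwrite("pics/b1.png",cv2.resize(cv2.imread("pics/scene0.png")[195:405,235:395],(457,600),interpolation=cv2.INTER_CUBIC))
E
```

```text
(580, 560, 3) (735, 560, 3)
```

View pics/a1.png

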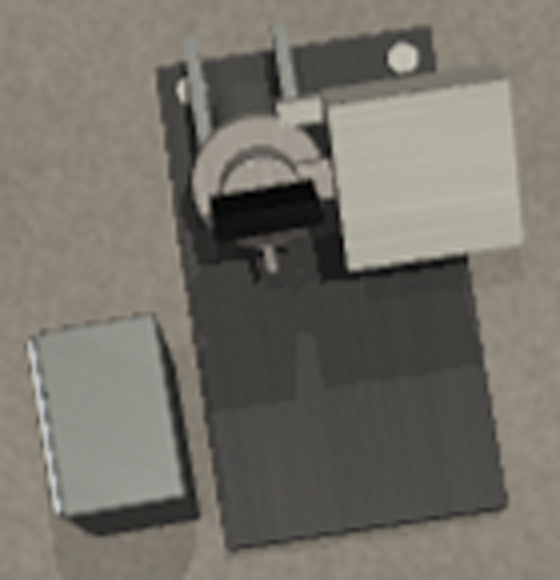

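View pics/b1.png

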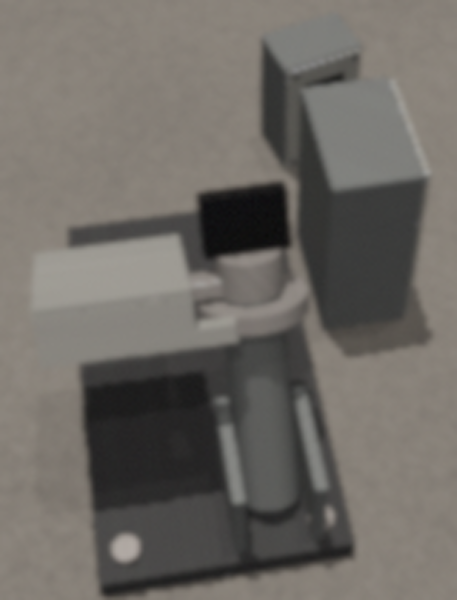

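Both crops are clear: the plate corners, enclosure top corners, wing and guard can all be read. Next I fit the poses.

```bash
cat > h.py <<'E'
import numpy as np
from bench import robot
from scipy.optimize import least_squares
from scipy.spatial.transform import Rotation as Ro
C={n:robot.get_calibration(n) for n in("scene","top")}
def proj(n,X):
    c=C[n];p=np.atleast_2d(X)@c["R"].T+c["t"];return p[:,:2]/p[:,2:]*c["fx"]+[c["cx"],c["cy"]]
def back(n,px,z):
    c=C[n];d=np.c_[(np.atleast_2d(px)-[c["cx"],c["cy"]])/c["fx"],np.ones(len(np.atleast_2d(px)))]@c["R"];o=-c["R"].T@c["t"];return o+d*((z-o[2])/d[:,2])[:,None]
def tri(pt,ps): # top px, scene px
    f=lambda X:np.r_[(proj("top",X)-pt).ravel(),(proj("scene",X)-ps).ravel()]
    r=least_squares(f,[.5,0,.1]);return r.x,np.abs(r.fun).max()
def fix(p): # x,y,yaw -> R,t
    return Ro.from_euler("z",p[2]).as_matrix(),np.r_[p[:2],0]
E
python3 - <<'E'
from h import *
T=lambda l:np.array(l)/4+[255,125]
S=lambda l:np.array(l)/2.856+[235,195]
pl=np.array([[-65,50,20],[-65,-120,20],[235,-120,20],[235,50,20]])/1e3
plT=T([[230,546],[508,504],[431,27],[157,67]]); plS=S([[350,548],[103,583]])
def res(p,loc,t,s,ls):
    R,o=fix(p);return np.r_[(proj("top",loc@R.T+o)-t).ravel(),(proj("scene",loc[ls]@R.T+o)-s).ravel()]
r=least_squares(res,[.6,0,.1],args=(pl,plT,plS,[3,2]));print("fixture",r.x,np.degrees(r.x[2]),r.fun.round(1));F=r.x
# enclosure: -x=cover at world +y (away from plate). top corners local
eT=T([[30,340],[155,315],[186,498],[62,516]]);eS=S([[428,178],[333,190],[302,90],[392,80]])
for a,b in zip(eT,eS): print("enc corner",tri(a,b))
# local: far-cover(-x), yaw ~ -90+7
loc=np.array([[-35,-50,170],[35,-50,170],[35,50,170],[-35,50,170]])/1e3
best=min((least_squares(res,[.6,.1,y],args=(loc*s,eT,eS,[0,1,2,3])) for y in(-1.5,) for s in([1,1,1],[1,-1,1])),key=lambda r:r.cost)
print("enc",best.x,np.degrees(best.x[2]),best.fun.round(1))
R,o=fix(F)
e=np.r_[best.x[:2],0];print("enc in fixture",R.T@(e-o)*1e3,"yaw rel",np.degrees(best.x[2]-F[2]))
ax=np.array([-.5,0,.866]);sp=np.array([.115,0,.164])
for h in(.018,.045,.061):
    X=R@(sp+ax*h)+o;print(h,X,(proj("top",X)-[255,125])*4,(proj("scene",X)-[235,195])*2.856)
for th in np.arange(1.1,1.75,.1):
    d=np.cos(th)*np.array([-.866,0,-.5])+np.sin(th)*np.array([0,-1,0])
    out=[]
    n=np.cross(ax,d)
    for u,v in((28,7),(28,-7),(-28,7),(-28,-7)):
        X=R@(sp+ax*.061+(d*u+n*v)/1e3)+o;out.append(np.r_[((proj("top",X)-[255,125])*4)[0],((proj("scene",X)-[235,195])*2.856)[0]].round().astype(int).tolist())
    print(round(th,1),out)
for p in([489,278],):
    print("tin",back("top",p,.1),"carton",back("top",[160,216],.06),"sd",back("top",[477,195],.01))
E
```

```text
fixture [0.55351759 0.00229609 0.12018934] 6.886341712646291 [-0.8  0.5  0.1  0.4 -0.3 -1.3 -0.5 -0.8  1.3 -1.7 -2.4  0.5]
enc corner (array([0.58870792, 0.14173029, 0.1625224 ]), np.float64(0.10462529290134626))
enc corner (array([0.59942156, 0.07509828, 0.16614432]), np.float64(0.43498057032297766))
enc corner (array([0.5015199 , 0.06121632, 0.16373152]), np.float64(0.4418043561452123))
enc corner (array([0.49406552, 0.12743248, 0.16342864]), np.float64(0.620405908104658))
enc [ 0.54746768  0.10075723 -1.43018487] -81.94355686569092 [-0.9 -2.1  0.3 -1.5  0.4 -0.9 -1.4  0.2  0.9 -1.2 -1.2 -0.3 -1.3 -1.6
  0.  -2.6]
enc in fixture [ 5.79924769 98.47622758  0.        ] yaw rel -88.82989857833722
0.018 [0.6587529  0.01500551 0.179588  ] [[262.55234598 195.75234865]] [[246.1695734  251.44103577]]
0.045 [0.64535029 0.01338685 0.20297   ] [[265.6609394  210.68205974]] [[242.4788189  211.57332817]]
0.061 [0.637408   0.01242765 0.216826  ] [[267.57330483 219.86661988]] [[240.25541054 187.55596419]]
1.1 [[324, 224, 194, 190], [315, 249, 202, 182], [220, 191, 280, 193], [211, 216, 287, 185]]
1.2 [[324, 218, 194, 191], [318, 244, 200, 184], [217, 195, 282, 192], [211, 222, 287, 184]]
1.3 [[324, 213, 194, 193], [320, 239, 198, 185], [215, 201, 284, 190], [211, 227, 286, 182]]
1.4 [[323, 207, 195, 195], [322, 234, 196, 187], [213, 206, 285, 188], [212, 232, 285, 181]]
1.5 [[322, 202, 196, 196], [323, 228, 195, 188], [212, 211, 286, 187], [214, 238, 284, 179]]
1.6 [[320, 197, 197, 197], [324, 223, 194, 190], [211, 217, 287, 185], [216, 243, 282, 178]]
1.7 [[317, 192, 199, 199], [324, 218, 194, 192], [211, 222, 287, 183], [218, 247, 280, 177]]
tin [[ 0.43125728 -0.3486687   0.1       ]] carton [[0.59931247 0.39643691 0.06      ]] sd [[ 0.63399148 -0.36017925  0.01      ]]
```

The fits agree with the text. The enclosure is at fixture (6, 98) mm, which is a 13 mm gap, and the collar is at about 1.6 rad. First I turn the tool to the fixture's axes, then move beside the enclosure's cover.

Emit:
move_arm(motion=[0,0,0.152,0,0,0,0.5,0,0,0.152,0,0,0,0.5,0,0,0.152,0,0,0,0.5,0,0,0.152,0,0,0,0.5,0,0,0.152,0,0,0,0.5,0,0,0.152,0,0,0,0.5,0,0,0.152,0,0,0,0.5,0,0,0.152,0,0,0,0.5,0,0,0.152,0,0,0,0.5,0,0,0.15,0,0,0,0.5])

```text
time: 0.98
tool_pos: [0.1401, 0.5316, 0.205]
ee_rot: [-3.141, 0.001, 1.686]
wrist_force: [-0.5, -0.7, -0.0]
width: 0.0469
finger_force: 0.0
```

Emit:
move_arm(motion=[0,0,0,-0.26,0.25,0,0.5,0,0,0,-0.26,0.25,0,0.5,0,0,0,-0.26,0.25,0,0.5,0,0,0,-0.26,0.25,0,0.5,0,0,0,-0.26,0.25,0,0.5,0,0,0,-0.26,0.25,0,0.5,0,0,0,-0.26,0.25,0,0.5,0,0,0,-0.26,0.25,0,0.5,0,0,0,-0.26,0.25,0,0.5,0,0,0,-0.26,0.25,0,0.5,0,0,0,-0.26,0.25,0,0.5])

```text
time: 1.9
tool_pos: [0.4486, 0.2796, 0.2052]
ee_rot: [-3.141, -0.0, 1.691]
wrist_force: [0.0, 0.9, 0.0]
width: 0.0469
finger_force: 0.0
```

```bash
cat >> h.py <<'E'
F=np.array([.55351759,.00229609,.12018934]);FR,Fo=fix(F)
def st():
    o=robot.get_obs();R=Ro.from_euler("xyz",o["ee_rot"]).as_matrix()
    print("t",o["time"],"local mm",(FR.T@(o["tool_pos"]-Fo)*1e3).round(1),"tool axes local\n",(FR.T@R).round(3),"q",o["joint_positions"].round(3),"F",o["wrist_force"].round(1),o["wrist_torque"].round(2),"w",round(o["width"],4),o["finger_force"]);return o,R
E
python3 -c "
from h import *
st()"
```

```text
t 1.9 local mm [-70.9 287.9 205.2] tool axes local
 [[-0.  1. -0.]
 [ 1.  0.  0.]
 [ 0. -0. -1.]] q [0.45  0.04  1.421 0.    1.681 0.329] F [0.  0.9 0. ] [-0.04  0.01 -0.01] w 0.0469 0.0
```

Emit:
move_arm(motion=[0,0,0,-0.24,0.154,0.11,0.5,0,0,0,-0.24,0.154,0.11,0.5,0,0,0,-0.24,0.154,0.11,0.5,0,0,0,-0.24,0.154,0.11,0.5,0,0,0,-0.24,0.154,0.11,0.5,0,0,0,0,0,0,0.5])

```text
time: 2.4
tool_pos: [0.5395, 0.1668, 0.1468]
ee_rot: [-3.137, 0.003, 1.686]
wrist_force: [0.5, 0.0, -0.1]
width: 0.047
finger_force: 0.0
```

Emit:
move_arm(motion=[0,0,0,-0.1,0,0,0.5,0,0,0,-0.1,0,0,0.5,0,0,0,-0.1,0,0,0.5,0,0,0,-0.08,0,0,0.5,0,0,0,-0.08,0,0,0.5,0,0,0,-0.08,0,0,0.5])

```text
time: 2.9
tool_pos: [0.5453, 0.1174, 0.1516]
ee_rot: [3.14, -0.0, 1.692]
wrist_force: [-0.2, 1.0, 1.8]
width: 0.047
finger_force: 0.8
```

```bash
python3 -c "
from h import *
import cv2
st()
a=robot.snapshot('top')[110:290,230:410,::-1];b=robot.snapshot('scene')[150:410,220:420,::-1]
cv2.imwrite('pics/c1.png',cv2.hconcat([cv2.resize(a,(400,400)),cv2.resize(b,(308,400))]))"
```

```text
t 2.9 local mm [  5.7 115.3 151.6] tool axes local
 [[-0.001  1.     0.002]
 [ 1.     0.001  0.   ]
 [ 0.     0.002 -1.   ]] q [ 0.11   0.119  1.442  0.     1.578 -0.011] F [-0.2  1.   1.8] [0.18 0.07 0.  ] w 0.047 0.7884269632631913
```

View pics/c1.png

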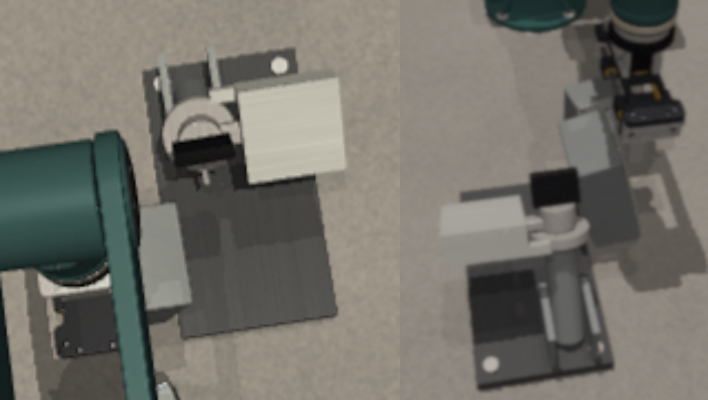

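The box is tilting towards the plate, with its top over the edge at about (165, 250) in the left half. I keep pushing.

Emit:
move_arm(motion=[0,0,0,-0.08,0,0,0.5,0,0,0,-0.08,0,0,0.5,0,0,0,-0.08,0,0,0.5,0,0,0,-0.08,0,0,0.5,0,0,0,-0.08,0,0,0.5,0,0,0,-0.08,0,0,0.5,0,0,0,-0.08,0,0,0.5])

```text
time: 3.58
tool_pos: [0.5518, 0.0609, 0.1503]
ee_rot: [-3.141, 0.0, 1.691]
wrist_force: [0.1, 0.2, -0.6]
width: 0.0469
finger_force: 0.0
```

```bash
python3 -c "
from h import *
import cv2
st()
b=robot.snapshot('scene')[150:410,200:420,::-1]
cv2.imwrite('pics/c2.png',cv2.resize(b,(508,600)))"
```

```text
t 3.5833 local mm [  5.3  58.4 150.3] tool axes local
 [[-0.  1. -0.]
 [ 1.  0. -0.]
 [-0. -0. -1.]] q [ 0.008  0.116  1.449 -0.     1.577 -0.112] F [ 0.1  0.2 -0.6] [-0.06  0.02 -0.01] w 0.0469 0.0
```

View pics/c2.png

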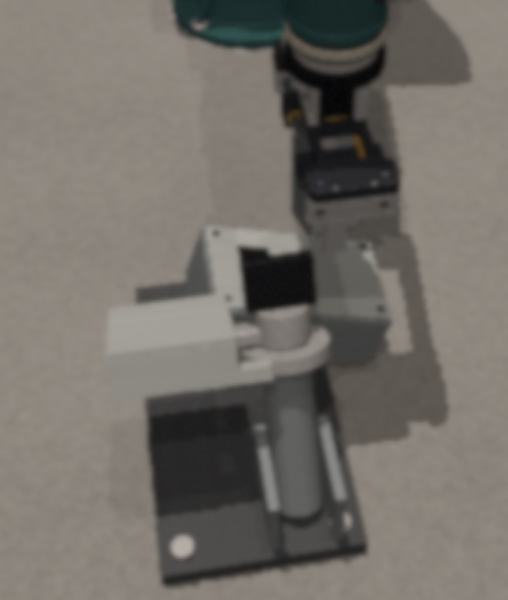

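The box has fallen and lies on its back, cover up, with corners at about (208, 228) and (386, 318). I raise the tool and tilt it 30° to line up with the spindle.

Emit:
move_arm(motion=[0,0,0,0,0,-0.37,0.6,0,0,0,0,0,-0.37,0.6,0,0,0,0,0,-0.37,0.6,0,0,0,-0.29,0.28,0,0.6,0,0,0,-0.29,0.28,0,0.6,-0.134,0,0,0,0,0,0.6,-0.134,0,0,0,0,0,0.6,-0.133,0,0,0,0,0,0.6,-0.133,0,0,0,0,0,0.6,-0.133,0,0,0,0,0,0.6,0,0,0,0,0,0,0.6])

```text
time: 4.55
tool_pos: [0.6085, 0.0113, 0.2545]
ee_rot: [2.627, -0.003, 1.691]
wrist_force: [-1.3, 0.0, -2.1]
width: 0.0564
finger_force: 0.0
```

```bash
python3 -c "
from h import *
import cv2
st()
c=robot.get_calibration('wrist');im=robot.snapshot('wrist');np.savez('w1.npz',**c)
cv2.imwrite('pics/w1.png',im[:,:,::-1])
S=lambda l:np.array(l)/2.308+[200,150]
P=back('scene',S([[208,228],[386,318]]),.09);print((P-Fo)@FR*1e3)
X=np.array([(.115-.0305,0,.164+.0528),(.115-.0305,.028,.164+.0528),(.115-.0305,-.028,.164+.0528)])@FR.T+Fo
p=X@c['R'].T+c['t'];r=np.hypot(p[:,0],p[:,1]);a=np.arctan2(r,p[:,2])*c['fx']
print(np.c_[p[:,0]/r*a+c['cx'],p[:,1]/r*a+c['cy']])"
```

```text
t 4.55 local mm [ 55.7   2.3 254.5] tool axes local
 [[ 0.     0.87   0.492]
 [ 1.    -0.002  0.002]
 [ 0.003  0.492 -0.87 ]] q [-0.153 -0.168  1.609  0.145  1.205 -0.29 ] F [-1.3  0.  -2.1] [-0.1   0.35  0.03] w 0.0564 0.0
[[-66.6766417  -41.74543128  90.        ]
 [ 65.74179995 101.22717036  90.        ]]
[[330.22522835 261.39970166]
 [330.52499414 219.79449766]
 [329.86813159 299.82362589]]
```

View pics/w1.png

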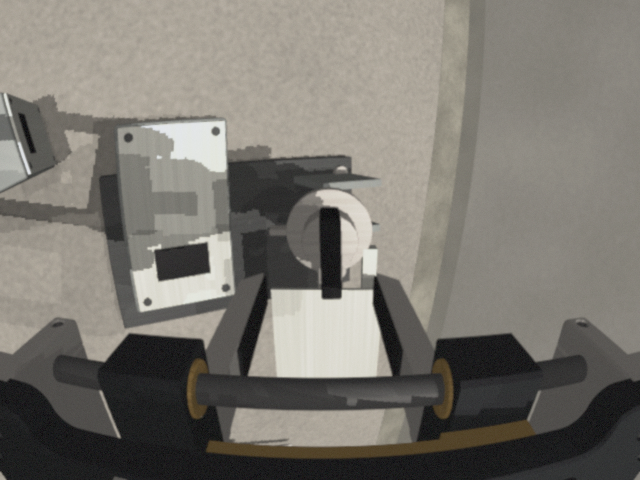

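The wing lies at (331, 208–298), which matches the prediction. The box is cover up on the bed with corners (118, 127), (225, 118), (234, 297) and (137, 313). I descend over the wing and compute the cover's position.

Emit:
move_arm(motion=[0,0,0,-0.023,0.068,0,0.6,0,0,0,0,0,0.2,0.6,0,0,0,0,0,0.2,0.6,0,0,0,0,0,0.2,0.6,0,0,0,0,0,0.1,0.6,0,0,0,0,0,0.1,0.6,0,0,0,0,0,0,0.6,0,0,0,0,0,0,0.6])

```text
time: 5.27
tool_pos: [0.6613, 0.0144, 0.1961]
ee_rot: [2.618, -0.0, 1.692]
wrist_force: [-0.4, 0.5, -0.3]
width: 0.0566
finger_force: 0.0
```

```bash
python3 -c "
from h import *
st()
c=np.load('w1.npz');px=np.array([(118,127),(225,118),(234,297),(137,313)])
d=px-[float(c['cx']),float(c['cy'])];r=np.linalg.norm(d,axis=1)[:,None];a=r/float(c['fx'])
v=np.c_[d/r*np.sin(a),np.cos(a)]@c['R'];o=-c['R'].T@c['t'];P=o+v*((.09-o[2])/v[:,2])[:,None]
print((P-Fo)@FR*1e3, (P.mean(0)-Fo)@FR*1e3)"
```

```text
t 5.2667 local mm [108.4  -0.9 196.1] tool axes local
 [[-0.001  0.866  0.5  ]
 [ 1.     0.001  0.   ]
 [ 0.     0.5   -0.866]] q [-0.13  -0.035  1.608  0.143  1.063 -0.289] F [-0.4  0.5 -0.3] [-0.1   0.24 -0.03] w 0.0566 0.0
[[-39.79303308  95.41872203  90.        ]
 [ 53.5593728   96.81071345  90.        ]
 [ 52.01340542 -72.59421285  90.        ]
 [-44.00973751 -69.85967145  90.        ]] [ 5.44250191 12.4438878  90.        ]
```

The cover's middle is at fixture (5, 12), which is good. I correct the lateral offset and close on the wing.

Emit:
move_arm(motion=[0,0,0,0.008,-0.1,0,0.6,0,0,0,0,0,0.05,0.6,0,0,0,0,0,0,0.6,0,0,0,0,0,0,0.6])

```text
time: 5.6
tool_pos: [0.6544, 0.0144, 0.1871]
ee_rot: [2.617, 0.0, 1.691]
wrist_force: [0.8, 0.3, -0.3]
width: 0.0566
finger_force: 0.0
```

```bash
python3 -c "
from h import *
st()"
```

```text
t 5.6 local mm [ 1.016e+02 -1.000e-01  1.871e+02] tool axes local
 [[-0.     0.865  0.501]
 [ 1.     0.001  0.   ]
 [-0.     0.501 -0.865]] q [-0.132 -0.047  1.638  0.145  1.044 -0.293] F [ 0.8  0.3 -0.3] [-0.09  0.27 -0.04] w 0.0566 0.0
```

Emit:
move_arm(motion=[0,0,0,0,0,0,0.3,0,0,0,0,0,0,0.2,0,0,0,0,0,0,0,0,0,0,0,0,0,0,0,0,0,0,0,0,0,0,0,0,0,0,0,0,0,0,0,0,0,0,0])

```text
time: 6.18
tool_pos: [0.6552, 0.0146, 0.1871]
ee_rot: [2.614, 0.0, 1.691]
wrist_force: [2.1, -0.0, -2.6]
width: 0.0139
finger_force: 29.9
```

```bash
python3 -c "
from h import *
import cv2
st()
cv2.imwrite('pics/w2.png',robot.snapshot('wrist')[:,:,::-1])"
```

```text
t 6.1833 local mm [102.4  -0.  187.1] tool axes local
 [[-0.     0.864  0.503]
 [ 1.     0.     0.   ]
 [-0.     0.503 -0.864]] q [-0.132 -0.046  1.638  0.146  1.042 -0.294] F [ 2.1 -0.  -2.6] [-0.11  0.6   0.11] w 0.0139 29.928548634052277
```

View pics/w2.png

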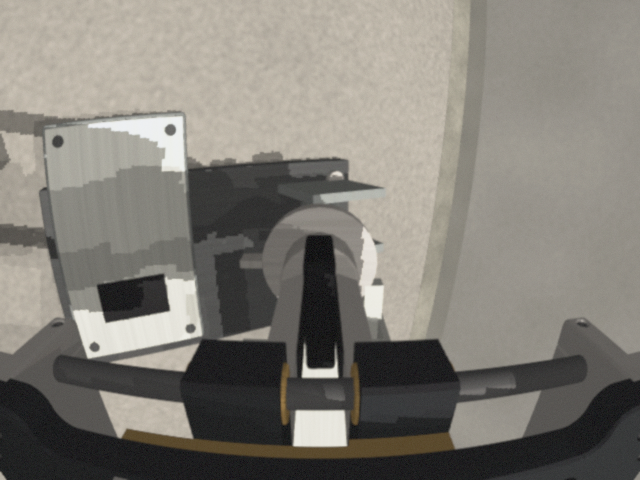

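The wing is gripped, with a width of 13.9 mm and 30 N. I turn clockwise, which is +z about the tool.

Emit:
move_arm(motion=[0,0,0.1,0,0,0,0,0,0,0.1,0,0,0,0,0,0,0.1,0,0,0,0,0,0,0.1,0,0,0,0,0,0,0.1,0,0,0,0,0,0,0.1,0,0,0,0,0,0,0.1,0,0,0,0,0,0,0.1,0,0,0,0,0,0,0.1,0,0,0,0,0,0,0.1,0,0,0,0,0,0,0.1,0,0,0,0])

```text
time: 7.15
tool_pos: [0.6546, 0.0147, 0.1868]
ee_rot: [2.783, -0.393, 0.896]
wrist_force: [2.0, 1.2, -0.7]
width: 0.0141
finger_force: 29.9
```

```bash
python3 -c "
from h import *
st()"
```

```text
t 7.15 local mm [101.8   0.2 186.8] tool axes local
 [[ 0.659  0.56   0.501]
 [ 0.647 -0.762  0.001]
 [ 0.383  0.324 -0.865]] q [-0.132 -0.047  1.638  0.146  1.044  0.574] F [ 2.   1.2 -0.7] [-0.02  0.16  0.2 ] w 0.0141 29.935429394245148
```

Emit:
move_arm(motion=[0,0,0.1,0,0,0,0,0,0,0.1,0,0,0,0,0,0,0.1,0,0,0,0,0,0,0.1,0,0,0,0,0,0,0.1,0,0,0,0,0,0,0.1,0,0,0,0,0,0,0.1,0,0,0,0,0,0,0.1,0,0,0,0,0,0,0,0,0,0,0])

```text
time: 7.9
tool_pos: [0.6543, 0.0152, 0.1866]
ee_rot: [3.097, -0.523, 0.212]
wrist_force: [2.2, 2.7, -0.2]
width: 0.0143
finger_force: 30.2
```

```bash
python3 -c "
from h import *
import cv2
st()
cv2.imwrite('pics/w3.png',robot.snapshot('wrist')[:,:,::-1])"
```

```text
t 7.9 local mm [101.6   0.7 186.6] tool axes local
 [[ 0.863  0.069  0.501]
 [ 0.079 -0.997  0.001]
 [ 0.499  0.039 -0.865]] q [-0.131 -0.047  1.638  0.146  1.044  1.199] F [ 2.2  2.7 -0.2] [0.04 0.19 0.52] w 0.0143 30.199971199035645
```

View pics/w3.png

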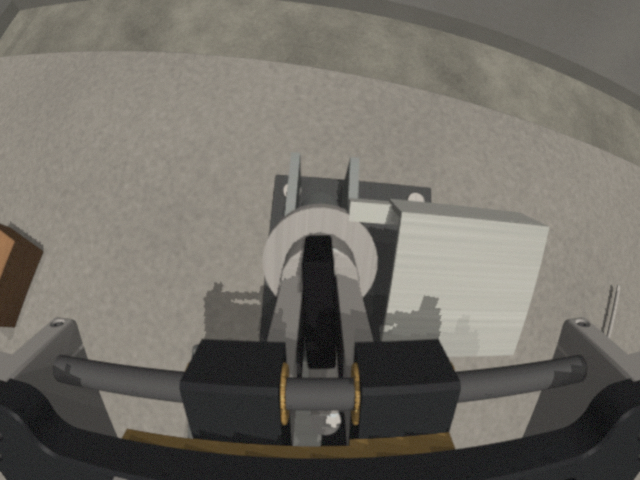

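The wing is still aligned in the fingers, with about 4.5° left to go. I press on to the stop, slightly past nominal.

Emit:
move_arm(motion=[0,0,0.05,0,0,0,0,0,0,0.05,0,0,0,0,0,0,0,0,0,0,0])

```text
time: 8.2
tool_pos: [0.6543, 0.0153, 0.1866]
ee_rot: [-3.142, -0.525, 0.123]
wrist_force: [2.1, 3.8, 1.1]
width: 0.0142
finger_force: 30.4
```

```bash
cat >> h.py <<'E'
def tq():
    o,R=st();print("axial torque (tool z)",R.T@o["wrist_torque"],"tool-x angle",np.degrees(np.arctan2((FR.T@R)[1,0],(FR.T@R)[0,0]/.866)))
E
python3 -c "
from h import *
tq()"
```

```text
t 8.2 local mm [101.6   0.8 186.6] tool axes local
 [[ 0.865  0.003  0.501]
 [ 0.002 -1.     0.001]
 [ 0.501 -0.    -0.865]] q [-0.131 -0.047  1.638  0.146  1.044  1.275] F [2.1 3.8 1.1] [0.16 0.17 0.63] w 0.0142 30.408014953136444
axial torque (tool z) [ 0.46752228 -0.14993521 -0.45790584] tool-x angle 0.14265345531307527
```

Emit:
move_arm(motion=[0,0,0.04,0,0,0,0,0,0,0.04,0,0,0,0,0,0,0,0,0,0,0])

```text
time: 8.45
tool_pos: [0.6543, 0.0153, 0.1866]
ee_rot: [-3.105, -0.524, 0.051]
wrist_force: [1.0, 5.3, 0.8]
width: 0.0145
finger_force: 31.2
```

```bash
python3 -c "
from h import *
tq()"
```

```text
t 8.45 local mm [101.6   0.8 186.6] tool axes local
 [[ 0.864 -0.051  0.501]
 [-0.06  -0.998  0.002]
 [ 0.5   -0.031 -0.865]] q [-0.131 -0.047  1.638  0.146  1.044  1.338] F [1.  5.3 0.8] [0.25 0.05 0.92] w 0.0145 31.180405716004316
axial torque (tool z) [ 0.68292414 -0.06363524 -0.66965937] tool-x angle -3.4275041909989783
```

Emit:
move_arm(motion=[0,0,0.05,0,0,0,0,0,0,0.05,0,0,0,0,0,0,0.05,0,0,0,0,0,0,0,0,0,0,0])

```text
time: 8.78
tool_pos: [0.6535, 0.0152, 0.1862]
ee_rot: [-3.039, -0.513, -0.084]
wrist_force: [-2.1, 4.4, 2.1]
width: 0.0162
finger_force: 33.2
```

```bash
python3 -c "
from h import *
tq()"
```

```text
t 8.7833 local mm [100.8   0.8 186.2] tool axes local
 [[ 0.853 -0.152  0.499]
 [-0.177 -0.984  0.002]
 [ 0.491 -0.089 -0.866]] q [-0.131 -0.047  1.639  0.146  1.046  1.456] F [-2.1  4.4  2.1] [0.2  0.66 1.01] w 0.0162 33.24580756947398
axial torque (tool z) [ 0.62598279 -0.7509612  -0.73690301] tool-x angle -10.161193279215203
```

The torque levels at 0.74 N m and the pads open to 16 mm, which means the pads are twisting about 8° on a stationary wing. The collar is at its stop. I release, back out along the spindle and move clear.

Emit:
move_arm(motion=[0,0,0,0,0,0,0.6,0,0,0,0,0,0,0.6,0,0,0,0,0,0,0.6,0,0,0,0,0,0,0.6,0,0,0,0,0,-0.1,0.6,0,0,0,0,0,-0.2,0.6,0,0,0,0,0,-0.3,0.6,0,0,0,0,0,-0.3,0.6,0,0,0,0,0,-0.3,0.6,0,0,0,0,0,-0.3,0.6,0,0,0,0,0,-0.3,0.6,0,0,0,0,0,0,0.6])

```text
time: 9.78
tool_pos: [0.5648, 0.0029, 0.3524]
ee_rot: [-3.04, -0.53, -0.087]
wrist_force: [0.6, 0.1, 1.8]
width: 0.0563
finger_force: 0.0
```

```bash
python3 -c "
from h import *
import cv2
st()
W=robot.snapshot('wrist')[:,:,::-1];b=robot.snapshot('scene')[190:350,230:400,::-1];t=robot.snapshot('top')[:,:,::-1]
c=robot.get_calibration('wrist')
i=np.zeros((600,800,3),np.uint8)
i[:,:450]=cv2.resize(W[100:420,200:440],(450,600),interpolation=cv2.INTER_CUBIC);i[:300,450:769]=cv2.resize(b,(319,300),interpolation=cv2.INTER_CUBIC);i[300:,450:790]=cv2.resize(t[110:290,230:434],(340,300),interpolation=cv2.INTER_CUBIC)
cv2.imwrite('pics/f.png',i)
for th in(0,.05,.1,.2):
  for L in (.043,.12):
    d=np.cos(th)*np.array([-.866,0,-.5])+np.sin(th)*np.array([0,-1,0])
    X=(np.array([.115,0,.164])+np.array([-.5,0,.866])*.006+d*L)@FR.T+Fo
    p=c['R']@X+c['t'];r=np.hypot(p[0],p[1]);a=np.arctan2(r,p[2])*c['fx'];w=np.array([p[0]/r*a+c['cx'],p[1]/r*a+c['cy']])
    print(th,L,((w-[200,100])*1.875).round(),((proj('scene',X)-[230,190])*1.875)[0].round(),((proj('top',X)-[230,110])*1.667+[450,300])[0].round())"
```

```text
t 9.7833 local mm [ 11.3  -0.7 352.4] tool axes local
 [[ 0.845 -0.155  0.513]
 [-0.178 -0.984 -0.004]
 [ 0.505 -0.088 -0.859]] q [-0.191 -0.277  1.513  0.157  1.389  1.451] F [0.6 0.1 1.8] [-0.05  0.27  0.06] w 0.0563 0.0
0 0.043 [236. 273.] [166. 169.] [605. 436.]
0 0.12 [258. 391.] [157. 144.] [613. 490.]
0.05 0.043 [240. 273.] [164. 170.] [607. 435.]
0.05 0.12 [267. 389.] [152. 144.] [617. 489.]
0.1 0.043 [243. 272.] [162. 170.] [608. 435.]
0.1 0.12 [277. 387.] [146. 145.] [622. 488.]
0.2 0.043 [250. 270.] [158. 171.] [612. 434.]
0.2 0.12 [296. 381.] [136. 147.] [630. 486.]
```

View pics/f.png

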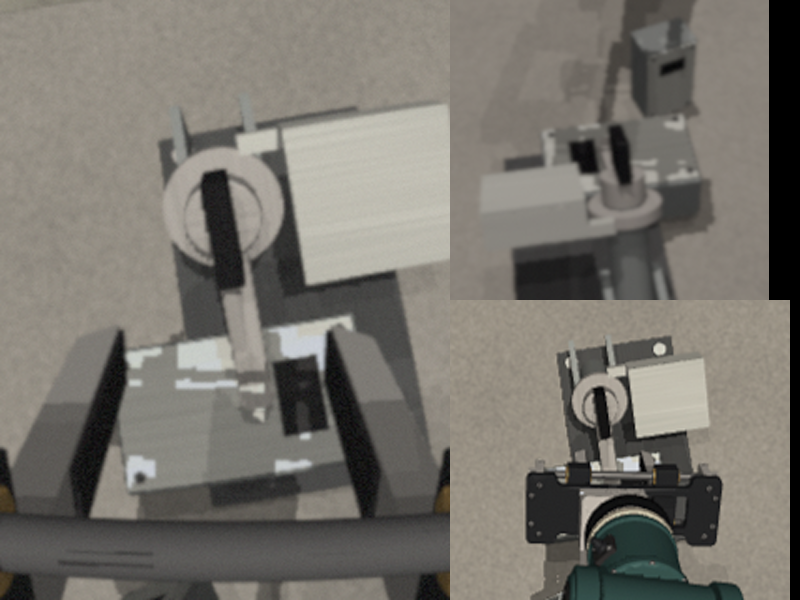

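The final picture shows the arm running from (241, 300) to (250, 360), which matches the predicted line for collar angle 0. The foot is on the cover, the box lies flat and the gripper is clear. I hand in.

```bash
python3 -c "
from bench import robot
print(robot.close_job())"
```

```text
the job is handed in; nothing more can be done
None
```

The enclosure lies on its back on the bed plate and the collar is turned home to its stop, its arm in line with the locked position over the enclosure's cover. The gripper is clear of everything, the arm went nowhere near the tin, screwdriver or carton, and I handed the job in at about 10 s.

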